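Start the locking screw in the tablet press

TASK

Lock the die in the small tablet press: take the red-handled screw from the wooden rack and lower it into the deep well of the green press block with its handle bar in line with the two white marks, until its flange lies flat on the block. Then turn it a quarter turn clockwise (seen from above) so that its thread lugs catch and the bar stands across the marks, and let go. Leave the black-handled plug in the rack.

Things in the scene. Friction and masses are not known exactly. Their poses are not given: they have to be found in the camera images.
- red_screw: Red-handled screw, 0.2 to 0.3 kg, upright in a bore of a wooden rack (90x220 mm, 74 high), flange on the rack top. Origin: centre of the flange's underside; z up. Flange 72 mm across, 6 thick, on it a neck and a red bar 60 mm long along x, 14 wide (grasp across), 16 to 46 mm above the origin. Shaft 18 mm across, to 64 mm below the origin. A half turn gives the same screw.
- lug_tip (a point): Tip of one of the red screw's two brass thread lugs, 22 mm from the shaft's axis along +x, 59 mm below the origin; the other is opposite (lugs 9 mm wide, 10 high, parallel to the handle bar). With the flange on the block they lie 5 mm below its lands and turn almost freely clockwise from above (negative about z), to a stop near 100 degrees; a stop bars the other way near 45 degrees.
- press_block: Fixed green block 104x104 mm (140 along y with its low feet), 74 mm high. Origin: centre of its underside; z up. Round well in the middle of its top, 58 mm across, 68 deep. In it two brass lands 25 to 35 mm above the table leave a 26 mm slot along x, shown by two white marks on the top at +x and -x; the lugs pass down only with the bar within 15 degrees of the marks.
- black_plug: Black-handled plug in the rack's other bore, 110 mm from the red screw; shaped like it, but without lugs; origin and axes likewise. Stays where it is.
Things that resemble listed ones, but are neither listed nor needed, are in the scene too. Leave any orange look-alike of the red_screw alone.

How it is judged:
By the outcome, as a careful person would: the job done as asked, in the order asked, and still so for the second after the job is handed in, with the robot touching nothing.
It also fails if it takes over 42 s, if anything falls off the work surface, if the arm or the gripper's body presses on something with over 40 N, if the wrist force passes 120 N, or if a joint passes its speed limit or range.

ROBOT

A 6-joint arm with a two-finger parallel gripper is mounted at the origin on a cart in front of the work surface, level with it; the furniture and walls round the work are solid. World frame = base frame: x ahead of the robot, y to its left, z up, the work surface at z = 0. Lengths are in m, angles in rad, forces in N, time in s.
With the tool pointing down it reaches from about 0.275 to 0.875 m from the base axis. Payload 12.5 kg.
Tool frame: the origin (TCP) lies on the centre line of the jaws, within the pads' length; the fingertips stand 8 mm ahead of it and the grasp point (between the pads) lies 11 mm behind it; z points along the fingers, y is the line along which they close (so a half turn about z gives the same grasp; the last joint's range is limited). The gripper opens to 85 mm and grips with 20 to 120 N. Pads are 22 mm wide; open, the fingers measure 114 mm over their backs; the gripper's body (76 mm by 85 mm) begins 54 mm behind the grasp point. The pads swing forward as they close: fully open they stand 13 mm farther back than shut.
Start: joints at [1.072, 0.351, 1.652, -0, 1.139, -0.085], TCP at [0.221, 0.504, 0.239] pointing down, gripper open.
Joint ranges: [-2.75, 2.75], [-0.79, 2.1], [0.01, 2.65], [-1.57, 4.71], [0.07, 3.14], [-2.87, 2.87]. Speed limits (rad/s): [2.22, 2.22, 2.79, 3.14, 3.14, 3.14].

INTERFACE

Orientations are given as a unit quaternion [x, y, z, w].
In Python, from workcell import robot, eyes gives the robot as it stands.
- The arm moves only by the shell command python3 -m pendant 'ROWS' [FORCE]. ROWS is JSON, a list that holds one entry, the list of rows, each a list of 5 numbers: the closure, from -1 (fully open) to 1 (shut), then the shift along the tool's x, y, z scaled (see below), then the turn about the tool's z scaled (see below). In form: [[[claw, tx, ty, tz, roll], ...]]. A call has 1 to 20 rows; each row shifts and turns the commanded pose from where the row before left it, along the tool's axes as they then stand; what a row does not reach is not made up. The controller multiplies each number of a shift by 30 mm and each number of a turn by 0.1 rad. A row lasts 1/12 s, in which the tool goes at most 41.7 mm and 7.16 degrees, less where a joint would pass 70% of its speed; a pose out of reach is approached as far as the arm can. A call with a number of a shift or a turn outside -1 to 1 is refused whole. A call with a gripper value outside its range is refused whole. The fingers move at their own pace and stop on an object; FORCE is the grip in N (left out, the last holds). Time passes only in rows, so rows that do not move let the fingers close. It gives the time, the measured TCP pose, the force, the opening and the grip force at its end, in the units of the state.
- robot.state(): the state, without advancing time (a new reading comes with each control period).
- eyes.grab_frame(name): name is "side" or "top" or "wrist"; returns a dict with "color" (400x640x3 uint8, red, green, blue), "K" (3x3 intrinsics, pixels), "D" ([k1, k2, p1, p2, k3] as OpenCV has them; the pictures are not rectified), "position" and "rotation" of the camera in the world. Camera axes: x right, y down, z forward; pixel columns grow to the right and rows downward; lengths in m; the calibration is good to about 2 mm. A picture is of the moment at which its call begins. There is no depth.
- robot.sign_off(): hands the job in; it is judged then, once.
The state is a dict: "t": time; "qpos": joint angles; "dq": joint speeds; "joint_efforts": joint torques, N m; "ee_pos": TCP position; "tcp_rot": TCP orientation; "contact_force": force on the tool from outside, world axes, zero at the start; "ft_torque": the same for the moment, N m; "opening": opening from 0.0 (shut) to 1.0 (fully open); "finger_force": force on a finger pad.
Only numpy, scipy, OpenCV 4.12 (cv2) and the standard library are available. Lean on these libraries where they do the work, as an engineer would, in place of code of your own. Each camera call takes 0.05 s, during which the arm holds its last target. There are 200 camera calls.

## Working session

There is one attempt and no reset: what is moved stays moved. The work goes in short steps, Python scripts to look and compute and a shell command to move; the robot and the scene stay as the last step left them, time stands still between calls to the robot, and variables do not carry over. Pictures are saved under pics/ and viewed, at most 10 in all, crops included, and the job is handed in when it is done.

```bash
mkdir -p pics; python3 - <<'E'
from workcell import robot, eyes
import cv2,numpy as np
ims=[]
for n in ("top","side"):
    f=eyes.grab_frame(n); cv2.imwrite(f"pics/{n}0.png",f["color"][:,:,::-1]); np.save(f"pics/{n}0.npy",f,allow_pickle=True)
    print(n,f["position"],f["K"][0][0],np.round(f["rotation"],3).tolist(),f["D"])
s=robot.state();print(s)
E
```

```text
top [ 0.56045121 -0.0016682   0.98949043] 382.3699726832178 [0.71, -0.704, 0.024, -0.022] [-0.00181899  0.          0.          0.          0.        ]
side [0.59871927 1.14118215 1.01189533] 501.47672908459 [-0.007, 0.899, -0.438, 0.01] [0.01601274 0.         0.         0.         0.        ]
{'t': 0.1, 'qpos': array([ 1.07238569e+00,  3.51194137e-01,  1.65237088e+00,  4.57915551e-05,
        1.13912628e+00, -8.45995435e-02]), 'dq': array([-1.65144401e-03, -1.81770613e-03, -2.97779873e-05, -2.07868175e-04,
        5.27122229e-04, -9.25347272e-04]), 'joint_efforts': array([ 2.30825455e-03, -5.06821489e+01, -2.91877413e+01, -8.60515456e-06,
        2.57381442e-03, -3.30241690e-06]), 'ee_pos': array([0.22097801, 0.50332657, 0.23880171]), 'tcp_rot': array([ 2.05441793e-01,  9.78669182e-01, -5.20170834e-04, -1.77784601e-04]), 'contact_force': array([-0.47154306,  0.16019972, -0.11972426]), 'ft_torque': array([ 0.03409827,  0.02960458, -0.00046737]), 'finger_force': 0.0, 'opening': 1.0006454023350504}
```

View pics/top0.png

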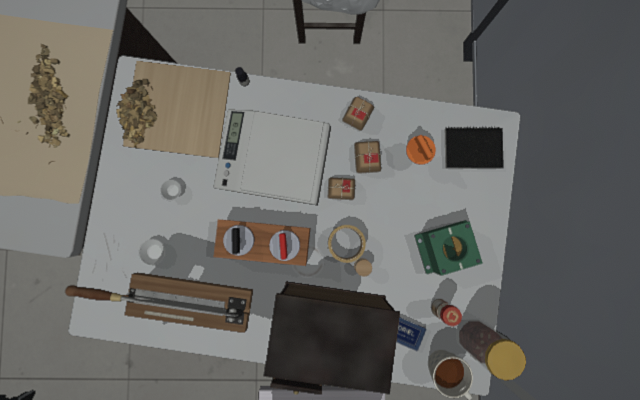

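View pics/side0.png

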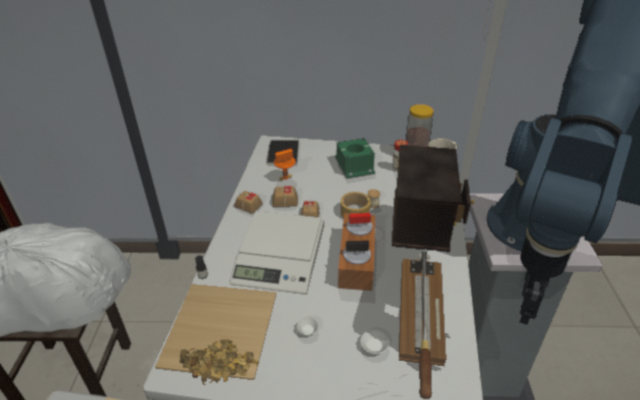

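The top view shows the red bar at (283,246) in the rack and the black plug at (236,240). The press is at (448,248), with marks near (425,255) and (470,238). A dark box at (335,335) stands near the path. What could be taken for the screw: orange look-alike (421,150), red-capped bottle (450,315), black plug (236,240). My choice is the red bar in the rack at (283,246).

```bash
cat > h.py <<'E'
import numpy as np,cv2
from scipy.spatial.transform import Rotation as R
def rot(f):
    r=np.array(f["rotation"]); return R.from_quat(r).as_matrix() if r.size==4 else r
def cast(f,px,z):
    p=cv2.undistortPoints(np.array(px,float).reshape(-1,1,2),np.array(f["K"]),np.array(f["D"])).reshape(-1,2)
    d=np.c_[p,np.ones(len(p))]@rot(f).T; o=np.array(f["position"])
    return o+d*((z-o[2])/d[:,2])[:,None]
def proj(f,P):
    M=rot(f).T; t=-M@np.array(f["position"])
    return cv2.projectPoints(np.array(P,float).reshape(-1,1,3),cv2.Rodrigues(M)[0],t,np.array(f["K"]),np.array(f["D"]))[0].reshape(-1,2)
def blobs(mask,n=4,amin=8):
    c,_=cv2.findContours(mask.astype(np.uint8),cv2.RETR_EXTERNAL,cv2.CHAIN_APPROX_NONE)
    return sorted([k for k in c if cv2.contourArea(k)>=amin],key=cv2.contourArea,reverse=True)[:n]
def load(n): return np.load(f"pics/{n}.npy",allow_pickle=True).item()
E
python3 - <<'E'
from h import *
f=load("top0");im=f["color"];h=cv2.cvtColor(im,cv2.COLOR_RGB2HSV);H,S,V=cv2.split(h)
def win(m,a): w=np.zeros_like(m);w[a[1]:a[3],a[0]:a[2]]=1;return m&(w>0)
red=win(((H<6)|(H>172))&(S>180)&(V>100),(260,220,310,270))
for k in blobs(red,2):
    r=cv2.minAreaRect(k);b=cv2.boxPoints(r);w=cast(f,b,.12);print("red",r,cast(f,[r[0]],.12),w.round(4).tolist())
blk=win(V<60,(222,222,252,258))
for k in blobs(blk,1): r=cv2.minAreaRect(k);print("blk",r,cast(f,[r[0]],.12))
gr=win((H>55)&(H<95)&(S>80),(400,210,500,290))
for k in blobs(gr,2): r=cv2.minAreaRect(k);print("green",r,cast(f,cv2.boxPoints(r),.074).round(3).tolist())
wh=win((S<70)&(V>120),(405,215,490,280))
mask=cv2.morphologyEx(gr.astype(np.uint8),cv2.MORPH_CLOSE,np.ones((25,25)))>0
for k in blobs(wh&(cv2.erode(mask.astype(np.uint8),np.ones((3,3)))>0),6,1): r=cv2.minAreaRect(k);print("mark",r,cast(f,[r[0]],.074))
# flange (light) in rack
fl=win((S<60)&(V>110),(262,222,308,268))
for k in blobs(fl,3): print("flange",cv2.minEnclosingCircle(k),cv2.contourArea(k))
c=im[210:290,210:500][:,:,::-1]
cv2.imwrite("pics/crop.png",np.vstack([cv2.resize(c,None,fx=2.7,fy=2.7,interpolation=cv2.INTER_CUBIC)]))
g=load("side0");c2=g["color"][130:300,330:470][:,:,::-1]
print("box side",cast(g,[[398,148],[457,152]],.2), cast(f,[[275,285],[398,295],[265,378],[395,390]],.2))
print("redbar back in side from 3D", proj(g,cast(f,[[283,246]],.12)))
E
```

```text
red ((282.7462158203125, 245.94668579101562), (24.08150291442871, 4.4885640144348145), 85.91438293457031) [[0.51482401 0.0924727  0.12      ]] [[0.5415, 0.0999, 0.12], [0.5423, 0.0898, 0.12], [0.4883, 0.0851, 0.12], [0.4875, 0.0952, 0.12]]
blk ((235.5, 240.5), (25.0, 7.0), 90.0) [[0.52619648 0.19951845 0.12      ]]
green ((448.0453796386719, 248.65322875976562), (45.17005157470703, 56.17847442626953), 73.49563598632812) [[0.541, -0.217, 0.074], [0.58, -0.346, 0.074], [0.477, -0.375, 0.074], [0.439, -0.247, 0.074]]
mark ((449.6500549316406, 230.45005798339844), (5.692099571228027, 2.2135939598083496), 71.56504821777344) [[ 0.552492   -0.30075515  0.074     ]]
mark ((427.50006103515625, 267.0000305175781), (2.1213202476501465, 2.1213202476501465), 45.0) [[ 0.46548014 -0.24699201  0.074     ]]
mark ((460.0, 264.5), (3.0, 2.0), 90.0) [[ 0.47197571 -0.32437622  0.074     ]]
mark ((419.4000549316406, 240.3000030517578), (2.683281421661377, 2.2360680103302), 63.43495178222656) [[ 0.52846326 -0.22820499  0.074     ]]
flange ((283.8333435058594, 245.1666717529297), 15.320734977722168) 359.5
box side [[ 0.39542135 -0.11762446  0.2       ]
 [ 0.22632092 -0.09630922  0.2       ]] [[ 0.43967832  0.09837282  0.2       ]
 [ 0.42150746 -0.15254923  0.2       ]
 [ 0.25491058  0.11535806  0.2       ]
 [ 0.23333105 -0.14583464  0.2       ]]
redbar back in side from 3D [[359.80620741 214.27378226]]
```

View pics/crop.png

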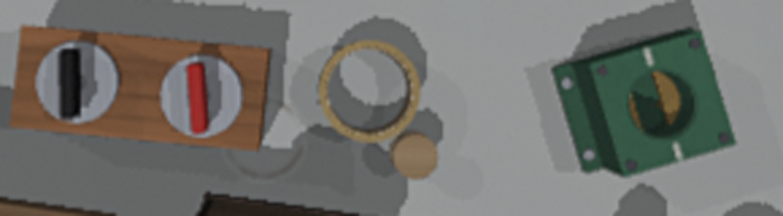

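The crop confirms the red bar on a flange in the rack. The press marks are at about (450,231) and (460,265.5), giving a block yaw of about 16.5°, and the bar yaw is about 5°. I'll move above the screw next.

```bash
python3 -m pendant '[[[-1,-0.966,-0.573,0,0],[-1,-0.966,-0.573,0,0],[-1,-0.966,-0.573,0,0],[-1,-0.966,-0.573,0,0],[-1,-0.966,-0.573,0,0],[-1,-0.966,-0.573,0,0],[-1,-0.966,-0.573,0,0],[-1,-0.966,-0.573,0,0],[-1,-0.966,-0.573,0,0],[-1,-0.966,-0.573,0,0],[-1,-0.966,-0.573,0,0],[-1,-0.966,-0.573,0,0],[-1,-0.966,-0.573,0,0],[-1,-0.966,-0.573,0,0],[-1,-0.966,-0.573,0,0],[-1,0,0,0,-1],[-1,0,0,0,-1],[-1,0,0,0,-1],[-1,0,0,0,-1],[-1,0,0,0,-1]]]' 60
python3 - <<'E'
from workcell import robot, eyes
import cv2,numpy as np
from h import *
f=eyes.grab_frame("wrist"); cv2.imwrite("pics/w1.png",f["color"][:,:,::-1]); np.save("pics/w1.npy",f,allow_pickle=True)
print(robot.state()["ee_pos"],R.from_quat(robot.state()["tcp_rot"]).as_matrix().round(3).tolist(),f["position"])
E
```

```text
t: 1.77
ee_pos: [0.5153, 0.0926, 0.239]
tcp_rot: [-0.045, 0.999, -0.0, -0.0]
contact_force: [-0.7, -1.0, 0.4]
opening: 0.999
finger_force: 0.0
[0.51530692 0.09263063 0.23899142] [[-0.995, -0.098, -0.001], [-0.098, 0.995, -0.0], [0.001, -0.0, -1.0]] [0.4402603  0.08547451 0.37374864]
```

View pics/w1.png

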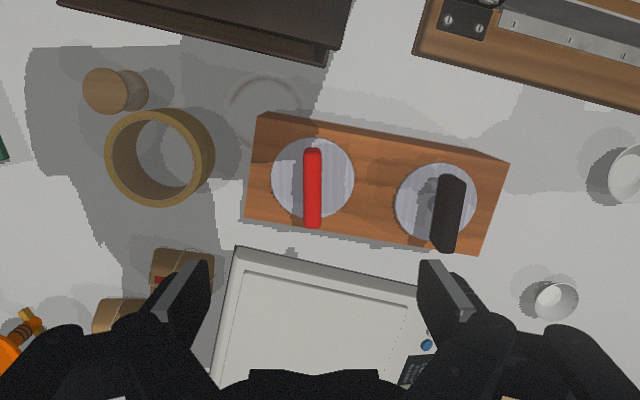

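The wrist view shows the red bar at about (313,188), nearly parallel to the jaws' plane, with the black plug at (448,213). I'll refine from this.

```bash
python3 - <<'E'
from h import *
f=load("w1");im=f["color"];h=cv2.cvtColor(im,cv2.COLOR_RGB2HSV);H,S,V=cv2.split(h)
red=((H<6)|(H>172))&(S>150)&(V>80); red[:,:260]=0;red[:,360:]=0;red[240:]=0
k=blobs(red,1)[0];r=cv2.minAreaRect(k);b=cv2.boxPoints(r);w=cast(f,b,.12)
print(r,w.round(4).tolist())
print("sides",np.linalg.norm(np.diff(w[:3],axis=0),axis=1))
print("ctr",w.mean(0))
ys=np.arange(150,226)
for y in (152,165,190,215,224):
    xs=np.where(red[y])[0];print(y,xs.min(),xs.max())
fl=(S<60)&(V>100);fl[:,:268]=0;fl[:,360:]=0;fl[:135]=0;fl[222:]=0
k=max(blobs(fl|red,2),key=cv2.contourArea);k=cv2.convexHull(k);c=cv2.fitEllipse(k);print("flange",c,cast(f,[c[0]],.08), 2*np.linalg.norm(cast(f,[[c[0][0]+c[1][0]/2,c[0][1]]],.08)-cast(f,[c[0]],.08)))
E
```

```text
((311.5, 188.0), (80.0, 17.0), 90.0) [[0.4826, 0.0821, 0.12], [0.4815, 0.0942, 0.12], [0.5427, 0.1001, 0.12], [0.5439, 0.0872, 0.12]]
sides [0.01214544 0.06147198]
ctr [0.51267454 0.09090277 0.12      ]
152 304 319
165 303 320
190 303 320
215 304 320
224 304 320
flange ((312.3204345703125, 180.7538604736328), (82.3951187133789, 90.11648559570312), 1.649042010307312) [[0.51644619 0.09177091 0.08      ]] 0.07004473190076077
```

```bash
python3 -m pendant '[[[-1,0.03,-0.04,0.8,0],[-1,0,0,0.8,0],[-1,0,0,0.8,0],[-1,0,0,0.8,0],[-1,0,0,0.8,0],[-1,0,0,0.4,0],[-1,0,0,0.3,0],[-1,0,0,0,0],[1,0,0,0,0],[1,0,0,0,0],[1,0,0,0,0],[1,0,0,0,0],[1,0,0,0,0],[1,0,0,0,0],[1,0,0,0,0],[1,0,0,0,0],[1,0,0,0,0],[1,0,0,0,0]]]' 80
```

```text
t: 3.32
ee_pos: [0.5149, 0.0915, 0.0988]
tcp_rot: [-0.043, 0.999, 0.0, 0.0]
contact_force: [-2.5, -0.3, 6.5]
opening: 0.149
finger_force: 78.6
```

```bash
python3 -m pendant '[[[1,0,0,-0.3,0],[1,0,0,-0.5,0],[1,0,0,-0.7,0],[1,0,0,-0.8,0],[1,0,0,-0.8,0],[1,0,0,-0.8,0],[1,0,0,-0.5,0],[1,0,0,0,0],[1,0,0,0,0]]]'
python3 - <<'E'
from workcell import robot, eyes
from h import *
s=robot.state();print(s["ee_pos"],R.from_quat(s["tcp_rot"]).as_matrix().round(3).tolist(),s["opening"],s["contact_force"])
M=R.from_quat(s["tcp_rot"]).as_matrix();print("to block, units",(M.T@(np.array([.510,-.313,s["ee_pos"][2]])-s["ee_pos"]))/.03)
E
```

```text
t: 4.07
ee_pos: [0.5146, 0.0914, 0.2305]
tcp_rot: [-0.043, 0.999, -0.0, 0.0]
contact_force: [-0.4, -1.0, -2.7]
opening: 0.15
finger_force: 78.0
[0.51456831 0.09141802 0.2304807 ] [[-0.996, -0.086, 0.001], [-0.086, 0.996, 0.0], [-0.001, -0.0, -1.0]] 0.1504553596432013 [-0.41108388 -1.02895172 -2.69305803]
to block, units [ 1.31210057e+00 -1.34174580e+01 -4.82668385e-04]
```

```bash
python3 -m pendant '[[[1,0,-0.4,0,0],[1,0.1,-0.8,0,0],[1,0.1,-0.9,0,0],[1,0.1,-0.9,0,0],[1,0.1,-0.9,0,0],[1,0.1,-0.9,0,0],[1,0.1,-0.9,0,0],[1,0.1,-0.9,0,0],[1,0.1,-0.9,0,0],[1,0.1,-0.9,0,0],[1,0.1,-0.9,0,0],[1,0.1,-0.8,0,0],[1,0.1,-0.5,0,0],[1,0.1,-0.3,0,0],[1,0,0,0,-1],[1,0,0,0,-1],[1,0,0,0,0],[1,0,0,0,0]]]'
python3 - <<'E'
from workcell import robot, eyes
import cv2,numpy as np
from h import *
f=eyes.grab_frame("wrist"); cv2.imwrite("pics/w2.png",f["color"][:,:,::-1]); np.save("pics/w2.npy",f,allow_pickle=True)
E
```

```text
t: 5.57
ee_pos: [0.5035, -0.2375, 0.2295]
tcp_rot: [-0.141, 0.99, 0.0, -0.001]
contact_force: [-0.2, 1.2, -1.5]
opening: 0.149
finger_force: 78.2
```

View pics/w2.png

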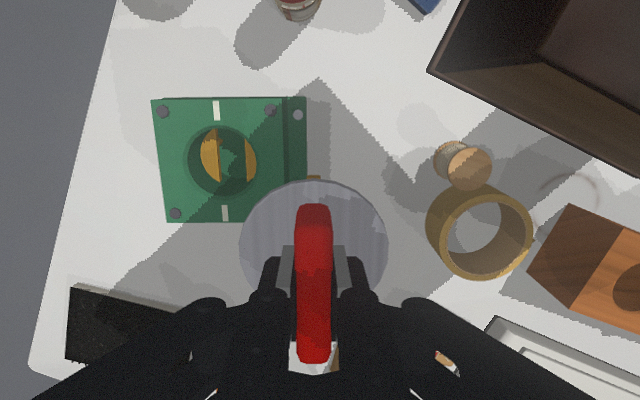

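The view shows the block with marks at about (216,110) and (225,213) and the well at about (222,160). The held screw's flange centre is near (314,255) with a lug peeking out at (314,178). Now I'll compute the remaining shift.

```bash
python3 - <<'E'
from workcell import robot
from h import *
f=load("w2");im=f["color"];h=cv2.cvtColor(im,cv2.COLOR_RGB2HSV);H,S,V=cv2.split(h)
s=robot.state();T=np.array(s["ee_pos"]);M=R.from_quat(s["tcp_rot"]).as_matrix()
mk=(S<70)&(V>130);ms=[]
for (x0,y0,x1,y1) in ((206,99,226,124),(215,202,236,223)):
    m=np.zeros_like(mk);m[y0:y1,x0:x1]=mk[y0:y1,x0:x1];k=blobs(m,1,3)[0];r=cv2.minAreaRect(k);w=cast(f,[r[0]],.074)[0];ms.append(w);print("mark",r,w)
d=ms[1]-ms[0];print("sep",np.linalg.norm(d),"yaw",np.degrees(np.arctan2(d[1],d[0])),"mid",(ms[0]+ms[1])/2)
well=((H>40)&(H<95)&(V<75)&(S>60))|((H>12)&(H<30)&(S>100)); w2=np.zeros_like(well);w2[118:202,180:264]=well[118:202,180:264]
k=cv2.convexHull(blobs(w2,1)[0]);e=cv2.fitEllipse(k);print("well",e,cast(f,[e[0]],.074),58, np.linalg.norm(cast(f,[[e[0][0]-e[1][0]/2,e[0][1]]],.074)-cast(f,[[e[0][0]+e[1][0]/2,e[0][1]]],.074)))
red=((H<6)|(H>172))&(S>150)&(V>60);red[:195]=0;red[365:]=0;red[:,:280]=0;red[:,350:]=0
zb=T[2]+.0212;k=blobs(red,1)[0]
pts=[]
for y in range(235,350,5):
    xs=np.where(red[y])[0];pts.append([(xs.min()+xs.max())/2,y,xs.max()-xs.min()])
pts=np.array(pts);w=cast(f,pts[:,:2],zb);vx,vy,_,_=cv2.fitLine(w[:,:2].astype(np.float32),cv2.DIST_L2,0,0,0).ravel();print("bar yaw",np.degrees(np.arctan2(vy,vx))%180, "tool y yaw",np.degrees(np.arctan2(M[1,1],M[0,1])))
ys=np.where(red.any(1))[0];print("bar rows",ys.min(),ys.max(),cast(f,[[314,ys.max()],[314,ys.min()]],zb),"width px",pts[::6])
# flange arc: light, low-saturation region edges in rows 185..270 left/right
fl=(np.abs(im.astype(int)-im[230,270].astype(int)).sum(2)<60)
arc=[]
g=cv2.Canny(cv2.GaussianBlur(im,(5,5),0),40,90)
for a in np.radians(np.arange(180,361,4)):
    for r in np.arange(85,62,-.5):
        x,y=314+r*np.cos(a),254+r*np.sin(a)
        if g[int(round(y)),int(round(x))]: arc.append([x,y]);break
arc=np.array(arc);wz=cast(f,arc,T[2]-.0188)[:,:2]
from scipy.optimize import least_squares
fit=least_squares(lambda p:np.hypot(wz[:,0]-p[0],wz[:,1]-p[1])-p[2],[*T[:2],.036],loss="soft_l1",f_scale=.001);print("flange c,r",fit.x,"rms",np.sqrt(np.mean(fit.fun**2)),len(arc),"TCP",T)
print("M",M.round(4).tolist())
E
```

```text
mark ((216.0450897216797, 109.99591064453125), (20.461078643798828, 6.7901811599731445), 84.80557250976562) [ 0.46942097 -0.32779441  0.074     ]
mark ((224.5, 212.5), (15.0, 5.0), 90.0) [ 0.55218672 -0.30313526  0.074     ]
sep 0.08636112153297806 yaw 16.590847930206678 mid [ 0.51080385 -0.31546484  0.074     ]
well ((222.04176330566406, 162.1883087158203), (64.76971435546875, 69.78067016601562), 130.96707153320312) [[ 0.50943031 -0.31436377  0.074     ]] 58 0.05380785706781655
bar yaw 16.547352 tool y yaw 106.21747187637375
bar rows 204 363 [[ 0.53002945 -0.22963337  0.2508599 ]
 [ 0.46714675 -0.24801003  0.2508599 ]] width px [[312.5 235.   37. ]
 [313.  265.   38. ]
 [313.  295.   34. ]
 [313.5 325.   33. ]]
flange c,r [ 0.5017785  -0.237918    0.03510711] rms 0.0005545387320057662 39 TCP [ 0.50365072 -0.23745833  0.2296599 ]
M [[-0.9602, -0.2793, -0.001], [-0.2793, 0.9602, 0.0006], [0.0008, 0.0008, -1.0]]
```

```bash
python3 -m pendant '[[[1,0.05,-0.3,0,0],[1,0.11,-0.7,0,0],[1,0.11,-0.7,0,0],[1,0.11,-0.5,0,0],[1,0.06,-0.34,0,0],[1,0,0,0,0],[1,0,0,0,0],[1,0,0,0.5,0],[1,0,0,0.6,0],[1,0,0,0.6,0],[1,0,0,0.5,0],[1,0,0,0.4,0],[1,0,0,0.3,0],[1,0,0,0.2,0],[1,0,0,0.1,0],[1,0,0,0,0],[1,0,0,0,0]]]'
python3 - <<'E'
from workcell import robot, eyes
from h import *
s=robot.state();print(s["ee_pos"],s["ft_torque"])
E
```

```text
t: 7.03
ee_pos: [0.5131, -0.3147, 0.1348]
tcp_rot: [-0.143, 0.99, -0.0, 0.0]
contact_force: [-0.3, 0.1, -2.5]
opening: 0.15
finger_force: 78.5
[ 0.51306574 -0.31467494  0.13482297] [-0.05306116 -0.02221172  0.00151648]
```

```bash
python3 -m pendant '[[[1,0.02,0,0.15,0],[1,0,0,0.15,0],[1,0,0,0.15,0],[1,0,0,0.15,0],[1,0,0,0.15,0],[1,0,0,0.15,0],[1,0,0,0.1,0],[1,0,0,0.1,0],[1,0,0,0,0],[1,0,0,0,0]]]'
```

```text
t: 7.87
ee_pos: [0.5123, -0.3147, 0.1012]
tcp_rot: [-0.143, 0.99, 0.0, -0.0]
contact_force: [-0.2, 0.5, -2.3]
opening: 0.151
finger_force: 78.5
```

```bash
python3 -m pendant '[[[1,0,0,0.03,0],[1,0,0,0.03,0],[1,0,0,0.03,0],[1,0,0,0.02,0],[1,0,0,0,0],[1,0,0,0,0]]]'
```

```text
t: 8.37
ee_pos: [0.5123, -0.3148, 0.0988]
tcp_rot: [-0.143, 0.99, -0.0, 0.0]
contact_force: [-3.6, 1.6, 5.8]
opening: 0.152
finger_force: 79.7
```

```bash
python3 -m pendant '[[[1,0,0,0,0.4],[1,0,0,0,0.8],[1,0,0,0,0.8],[1,0,0,0,0.8],[1,0,0,0,0.8],[1,0,0,0,0.8],[1,0,0,0,0.8],[1,0,0,0,0.8],[1,0,0,0,0.8],[1,0,0,0,0.8],[1,0,0,0,0.4],[1,0,0,0,0],[1,0,0,0,0]]]'
python3 - <<'E'
from workcell import robot, eyes
from h import *
s=robot.state();M=R.from_quat(s["tcp_rot"]).as_matrix();print(s["ft_torque"],np.degrees(np.arctan2(M[1,1],M[0,1])))
E
```

```text
t: 9.45
ee_pos: [0.5128, -0.315, 0.0988]
tcp_rot: [0.254, 0.967, -0.0, 0.001]
contact_force: [-0.4, 0.7, 5.8]
opening: 0.149
finger_force: 79.6
[ 0.13124198  0.06519211 -0.19462494] 60.62966047474449
```

```bash
python3 -m pendant '[[[1,0,0,0,0.5],[1,0,0,0,0.8],[1,0,0,0,0.8],[1,0,0,0,0.8],[1,0,0,0,0.8],[1,0,0,0,0.8],[1,0,0,0,0.8],[1,0,0,0,0.8],[1,0,0,0,0.8],[1,0,0,0,0.6],[1,0,0,0,0.2],[1,0,0,0,0],[1,0,0,0,0]]]'
python3 - <<'E'
from workcell import robot, eyes
from h import *
s=robot.state();M=R.from_quat(s["tcp_rot"]).as_matrix();print(s["ft_torque"],np.degrees(np.arctan2(M[1,1],M[0,1])))
E
```

```text
t: 10.53
ee_pos: [0.5128, -0.3151, 0.0988]
tcp_rot: [0.598, 0.801, 0.0, 0.001]
contact_force: [0.3, -0.2, 6.6]
opening: 0.148
finger_force: 79.6
[ 0.03363166  0.02762028 -0.09732399] 16.533473115248643
```

```bash
python3 -m pendant '[[[-0.2,0,0,0,0],[-0.2,0,0,0,0],[-0.2,0,0,0,0],[-0.2,0,0,0,0],[-0.2,0,0,0,0],[-0.2,0,0,0,0],[-0.2,0,0,-0.3,0],[-0.2,0,0,-0.6,0],[-0.2,0,0,-0.8,0],[-0.2,0,0,-0.8,0],[-0.2,0,0,-0.8,0],[-0.2,0,0,-0.8,0],[-0.2,0,0,-0.5,0],[-0.2,-0.5,0,0,0],[-0.2,-0.9,0,0,0],[-0.2,-0.9,0,0,0],[-0.2,-0.9,0,0,0],[-0.2,-0.5,0,0,0],[-0.2,0,0,0,0]]]'
python3 - <<'E'
from workcell import robot, eyes
from h import *
f=eyes.grab_frame("wrist");np.save("pics/w3.npy",f,allow_pickle=True)
g=eyes.grab_frame("top");np.save("pics/t3.npy",g,allow_pickle=True)
a=f["color"];b=cv2.resize(g["color"][200:300,200:500],(640,213),interpolation=cv2.INTER_CUBIC)
cv2.imwrite("pics/end.png",cv2.resize(np.vstack([a[:380],b]),(620,575))[:,:,::-1])
print(robot.state()["contact_force"],robot.state()["ee_pos"])
E
```

```text
t: 12.12
ee_pos: [0.5436, -0.4236, 0.2361]
tcp_rot: [0.599, 0.8, -0.0, 0.0]
contact_force: [-0.5, 0.3, -0.4]
opening: 0.598
finger_force: 0.0
[-0.67683645 -0.0902332  -0.06397903] [ 0.54345005 -0.42107808  0.2361114 ]
```

View pics/end.png

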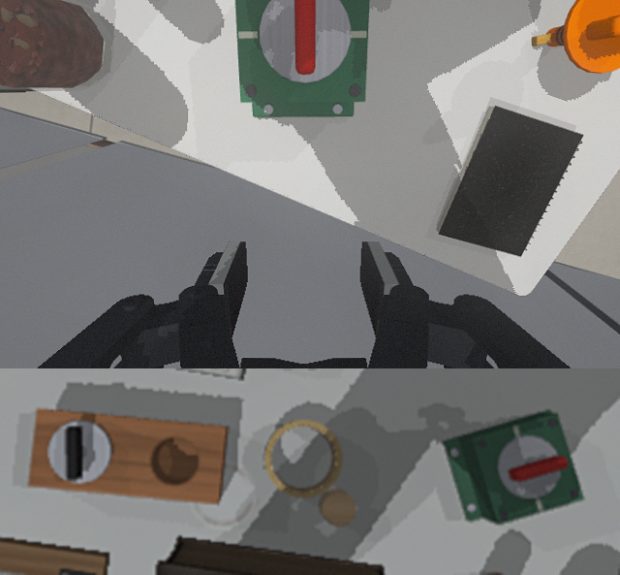

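The final view shows the bar at (305,35) standing across the marks at (247,35) and (360,35). The flange is flat and the black plug is still in the rack. The gripper is clear, so I'll hand in.

```bash
python3 -c "from workcell import robot;print(robot.sign_off())"
```

```text
the job is handed in; nothing more can be done
None
```

The red screw is seated in the press block, turned a quarter turn clockwise so its bar stands across the marks, and released; the black plug is still in the rack, and I handed the job in at about 12 s (no verdict shown).

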